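# Tip the beer crate back onto its base

## Robot

A 7-joint arm with a two-finger parallel gripper is mounted at the origin on the work surface. World frame = base frame: x ahead of the robot, y to its left, z up, the work surface at z = 0. Lengths are in m, angles in rad, forces in N, time in s.
With the tool pointing down it reaches from about 0.375 to 0.925 m from the base axis. Payload 3.1 kg.
Tool frame: the origin (TCP) lies at the very end of the fingers, on their centre line; the grasp point (between the pads) lies 19 mm behind it (tcp_to_grasp is the distance from the TCP to the grasp point, in m); z points along the fingers, y is the line along which they close (so a half turn about z gives the same grasp; the last joint's range is limited). The gripper opens to 85 mm and grips with 20 to 120 N. Pads are 22 mm wide; open, the fingers measure 114 mm over their backs; the gripper's body (76 mm by 85 mm) begins 54 mm behind the grasp point. The pads swing forward as they close: fully open they stand 13 mm farther back than shut.
Start: joints at [-1.202, 0.383, 0.044, 1.598, -0.018, 1.161, -0.05], TCP at [0.292, 0.58, 0.231] pointing down, gripper open.
Joint ranges: [-2.61, 2.61], [-0.41, 2.15], [-1.48, 1.57], [0, 2.5], [-1.57, 4.71], [0.05, 1.97], [-2.85, 2.85]. Speed limits (rad/s): [2.79, 2.79, 3.14, 3.14, 3.14, 3.14, 3.14].

## Interface

Orientations are given as a unit quaternion [w, x, y, z].
In Python, from rig import * gives the robot as it stands. The module is installed in compiled form; this text tells all that it offers.
- The arm moves only by the tool step_arm, never from a script. Its arguments are lists of equal length, an entry for each row: "xyz": the shift along the tool's x, y, z each as a share of 15 cm, from -1 to 1, a list of three; "delta_rot": the turn, a rotation vector about the tool's x, y, z each as a share of 45 degrees, from -1 to 1, a list of three. A call has 1 to 20 rows; each row is the pose to reach, as a shift and turn from the pose commanded when the call began, along the tool's axes at that moment; what a row does not reach only later rows make up. A row lasts 1/10 s, in which the tool goes at most 50 mm and 8.59 degrees, less where a joint would pass 70% of its speed; a pose out of reach is approached as far as the arm can. A call with a number of a shift or a turn outside -1 to 1 is refused whole. A call with a gripper value outside its range is refused whole. "fingers" is the closure, from -1 (fully open) to 1 (shut), set as the call begins (left out, the last holds). The fingers move at their own pace and stop on an object; "newtons" is the grip in N (left out, the last holds). Time passes only in rows, so rows that repeat a pose let the fingers close. It gives the time, the measured TCP pose, the force, the opening and the grip force at its end, in the units of the state.
- state(): the state, without advancing time (a new reading comes with each control period).
- capture(name): name is "scene" or "top" or "wrist"; returns a dict with "color" (400x640x3 uint8, red, green, blue), "depth" (400x640 float32, m along the optical axis (not along the pixel's ray), 0 where there is no reading), "camera_matrix" (3x3 intrinsics, pixels), "eye" and "orientation" of the camera in the world. Camera axes: x right, y up, looking along -z (the intrinsics and any distortion apply to the point x, -y, -z); pixel columns grow to the right and rows downward; lengths in m; the calibration is good to about 2 mm. A picture is of the moment at which its call begins.
- hand_in(): hands the job in; it is judged then, once.
Trained networks look in the newest picture that a camera, given by its name, has taken for a name from the list of things; names that differ only in an ending like _2 or _b are one class to them, and where a whole thing is asked for, a point or a joint stands for the part that bears it (a point fixed in the world has none). Each returns a list of dicts, best first, with "conf" (0 to 1); they miss things now and then, are a little off and sometimes report something else, mostly with a low value. They report only what shows in the picture. A call takes as long as a camera call. They do not tell look-alikes from the thing itself.
- masks_of(camera, name): "mask" (400x640 bool, what is visible of it) and "pixel" ([column, row] in pixels, amid what is visible of it).
- pinpoint(camera, name): "pixel" ([column, row] in pixels: a listed point, or the origin of a listed thing).
The state is a dict: "time": time; "joint_pos": joint angles; "joint_vel": joint speeds; "tau": joint torques, N m; "eef_pos": TCP position; "ee_rot": TCP orientation; "ft_force": force on the tool from outside, world axes, zero at the start; "wrist_torque": the same for the moment, N m; "grip_width": opening from 0.0 (shut) to 1.0 (fully open); "grasp_force": force on a finger pad.
Only numpy, scipy, OpenCV 4.12 (cv2) and the standard library are available. Lean on these libraries where they do the work, as an engineer would, in place of code of your own. Each camera call takes 0.05 s, during which the arm holds its last target. There are 200 camera calls.

## Task

The grey beer crate has been left standing on its narrow end, and a flattened can lies on the boards just where the crate's base would come down. With the fingertips, push the can out of the way, then push high on the crate's open side to tip it over, so that it sits flat on its base in that same place with the compartments facing up. Do not pick up or carry anything, and leave the bottles, the jar and the opener standing or lying where they are.

Things in the scene. Friction and masses are not known exactly. Their poses are not given: they have to be found in the camera images.
- crate: Grey plastic beer crate, loose, 0.7 kg, 230 x 160 x 130 mm, walls 7 mm, six compartments. Starts standing on a narrow end: 230 mm tall, foot 130 mm (own x) by 160 mm (own y). Origin: centre of that foot, on the boards. Own z is up at the start; own x points out of the closed base, the way it must tip. Base face at x = +65 mm, open side at x = -65 mm. Tipped right, own x points straight down.
- crate_heel (a point): Middle of the heel edge (crate x = +65 mm, y = 0, z = 0), about which the crate tips. Landed, it covers 230 mm of boards ahead of this edge along the starting x, and 80 mm either side. It overbalances at about 30 degrees of tilt and then falls by itself.
- crate_push (a point): Place to push: on the open side (crate x = -65 mm, y = 0), 195 mm above the foot, on the flush edge of the 7 mm divider wall that runs up the middle of the open side over its full height. Pushed below half its height the crate may slide instead of tipping.
- can: Aluminium drinks can stamped flat from above, a round puck 68 mm across and 22 mm thick, about 20 g, loose, lying flat on the boards in the crate's landing place (its centre 150 to 220 mm ahead of the crate's origin along the crate's x, within 40 mm of its x axis). Origin: centre of its underside; z up.
- bottle_a: Empty green glass bottle, upright, 61 mm across, 230 mm tall, origin at the centre of its underside, z up. Bystander.
- bottle_b: A second green glass bottle like the first. Bystander.
- jar: White ceramic jar 112 mm across, body 125 mm tall, with its lid standing half open to about 220 mm; origin at the centre of its underside, z up. Bystander.
- opener: Stainless bottle opener lying flat, 113 mm long along its x, 42 mm wide at the head, 6 mm thick; origin near its middle on the boards. Bystander.
There are look-alikes about, which are no part of the job. Of the things that look like the can, take the one that is nearest to the robot's base at the start.

How it is judged:
On the way, in this order (a step that is already met when the one before it is completed fails the run):
1. the can lies clear of the crate's landing place while the crate still stands on its end (angle between crate's own z axis and vertical below 0.15 rad and height (world z) of can below 0.02 m and (y of can in the frame of crate above 0.114 m or y of can in the frame of crate below -0.114 m or x of can in the frame of crate above 0.329 m or x of can in the frame of crate below -0.099 m)), for 0.2 s.
2. the crate has come down flat on its base (angle between crate's own x axis and vertical above 3.0916 rad), for 0.2 s.
At the end, for the whole second after the job is handed in: The crate rests flat on its base (within 0.05 rad), compartments up, its heel edge within 80 mm of where it began and on the boards; the can lies at rest on the boards outside the crate's footprint; bottles, jar and opener are within 30 mm of where they were (angle between crate's own x axis and vertical above 3.0916 rad and linear speed of each of crate, can below 0.02 m/s and distance of crate_heel from where it was at the start of the episode below 0.08 m and height (world z) of crate_heel below 0.012 m and height (world z) of can below 0.03 m and (y of can in the frame of crate above 0.105 m or y of can in the frame of crate below -0.105 m or z of can in the frame of crate above 0.255 m or z of can in the frame of crate below -0.025 m) and distance of each of bottle_a, bottle_b, jar, opener from where it was at the start of the episode below 0.03 m); the robot touches nothing.
It fails at once if the can is lifted (height (world z) of can above 0.04 m).
It fails at once if the crate is lifted, carried or tipped over another edge (height (world z) of crate_heel above 0.05 m).
It fails at once if the crate is tipped over towards its open side (angle between crate's own x axis and vertical below 0.6 rad).
It fails at once if a bottle, the jar or the opener is moved (distance of any of bottle_a, bottle_b, jar, opener from where it was at the start of the episode above 0.03 m).
It fails at once if a bottle or the jar is tipped (angle between any of bottle_a, bottle_b, jar's own z axis and vertical above 0.3 rad).
It also fails if it takes over 50 s, if anything falls off the work surface, if the arm or the gripper's body presses on something with over 40 N, if the wrist force passes 120 N, or if a joint passes its speed limit or range.

## Working session

There is one attempt and no reset: what is moved stays moved. The work goes in short steps, Python scripts to look and compute and a tool call to move; the robot and the scene stay as the last step left them, time stands still between calls to the robot, and variables do not carry over. Pictures are saved under pics/ and viewed, at most 10 in all, crops included, and the job is handed in when it is done.

Besides the shell and the picture viewer there is one more tool, called after "Call:" as name(argument=value, ...) on one line, values as JSON. step_arm: Moves the arm, as the interface text tells. Shift numbers are shares of 15 cm and turn numbers shares of 45 degrees, none past 1 either way. Its arguments: {"type":"object","properties":{"xyz":{"type":"array"},"delta_rot":{"type":"array"},"fingers":{"type":"number"},"newtons":{"type":"number"}},"required":["xyz","delta_rot"]}

```bash
mkdir -p pics; cat > h.py <<'E'
from rig import *
import numpy as np, cv2
from scipy.spatial.transform import Rotation as R
def rot(q): return R.from_quat([q[1],q[2],q[3],q[0]]).as_matrix()
def world(c,px,py,d=None,z=None):
    K=c["camera_matrix"]; M=rot(c["orientation"]); e=np.array(c["eye"])
    r=np.stack([(np.asarray(px)-K[0,2])/K[0,0],-(np.asarray(py)-K[1,2])/K[1,1],-np.ones(np.shape(px))],-1)
    r=r@M.T
    if z is not None: return e+r*((z-e[2])/r[...,2])[...,None]
    return e+r*np.asarray(d)[...,None]
def cloud(c):
    v,u=np.mgrid[:400,:640]; return world(c,u,v,c["depth"])
E
cat > a.py <<'E'
from h import *
for cam in ["top","scene"]:
    c=capture(cam); cv2.imwrite(f"pics/{cam}0.png",c["color"][...,::-1]); P=cloud(c)
    print(cam,c["eye"])
    for n in ["crate","can","bottle_a","jar","opener"]:
        for m in masks_of(cam,n):
            k=m["mask"]&(c["depth"]>0); p=P[k]
            if len(p): print(n,round(m["conf"],2),np.round(m["pixel"]),k.sum(),np.median(p,0).round(3),np.percentile(p,3,0).round(3),np.percentile(p,97,0).round(3))
    for n in ["crate","crate_heel","crate_push","can"]:
        print(n,[(round(m["conf"],2),np.round(m["pixel"])) for m in pinpoint(cam,n)])
s=state();print(s["time"],s["eef_pos"],s["ee_rot"],s["ft_force"]);print(rot(s["ee_rot"]).round(3))
E
python3 a.py
```

```text
top [ 0.34799361 -0.02761961  1.29099595]
crate 0.68 [349. 216.] 4195 [ 0.475 -0.073  0.23 ] [ 0.399 -0.139  0.103] [ 0.558 -0.007  0.234]
can 0.84 [248. 154.] 421 [0.689 0.203 0.021] [ 0.661  0.171 -0.002] [0.723 0.231 0.027]
can 0.78 [275. 209.] 313 [0.518 0.131 0.022] [ 0.497  0.105 -0.003] [0.543 0.16  0.027]
can 0.59 [217. 196.] 380 [0.566 0.294 0.021] [ 0.54   0.264 -0.002] [0.59  0.325 0.027]
bottle_a 0.78 [180. 161.] 859 [0.653 0.359 0.13 ] [0.636 0.343 0.001] [0.688 0.389 0.208]
jar 0.72 [486. 166.] 2132 [ 0.609 -0.426  0.114] [ 0.562 -0.482  0.005] [ 0.667 -0.378  0.207]
opener 0.48 [469. 252.] 229 [ 0.398 -0.403  0.006] [ 0.355 -0.415 -0.   ] [ 0.459 -0.377  0.01 ]
crate []
crate_heel [(0.55, array([176., 261.]))]
crate_push [(0.67, array([477., 175.])), (0.61, array([380., 222.]))]
can [(0.96, array([275., 208.])), (0.73, array([249., 151.])), (0.69, array([220., 196.]))]
scene [1.22544527 0.49685564 0.84804431]
can 0.85 [398. 288.] 370 [0.582 0.291 0.021] [ 0.552  0.262 -0.   ] [0.607 0.313 0.025]
can 0.7 [343. 301.] 481 [0.704 0.204 0.021] [ 0.669  0.169 -0.001] [0.73  0.231 0.025]
bottle_a 0.97 [415. 310.] 1532 [0.691 0.377 0.119] [0.671 0.347 0.009] [0.701 0.4   0.212]
bottle_a 0.96 [467. 245.] 1335 [0.41  0.394 0.109] [0.389 0.365 0.004] [0.42  0.42  0.213]
bottle_a 0.32 [203. 180.] 1657 [ 0.64  -0.402  0.104] [ 0.577 -0.484  0.01 ] [ 0.676 -0.38   0.204]
jar 0.57 [200. 182.] 1786 [ 0.639 -0.404  0.1  ] [ 0.559 -0.525 -0.   ] [ 0.676 -0.38   0.204]
crate []
crate_heel [(0.71, array([324., 231.]))]
crate_push [(0.63, array([295., 162.]))]
can [(0.84, array([398., 292.])), (0.84, array([345., 299.]))]
1.0 [0.29251313 0.58047639 0.23129301] [-4.14855050e-06  2.31274830e-01  9.72888459e-01  6.65759938e-06] [ 0.3033394  -0.09789305  0.05656514]
[[-0.893  0.45  -0.   ]
 [ 0.45   0.893  0.   ]
 [ 0.     0.    -1.   ]]
```

```bash
cat > b.py <<'E'
from h import *
c=capture("top"); P=cloud(c)
# fit crate top at z~0.23
k=(abs(P[...,2]-0.23)<0.012)&(abs(P[...,0]-.475)<.15)&(abs(P[...,1]+.073)<.15)
r=cv2.minAreaRect((P[k][:,:2]*1000).astype(np.float32)); print(r, k.sum()); print(cv2.boxPoints(r).round(0))
E
python3 b.py
python3 - <<'E'
import cv2
a=cv2.imread('pics/top0.png')[100:320,150:520]; cv2.imwrite('pics/topc.png',cv2.resize(a,None,fx=2.1,fy=2.1))
E
```

```text
((481.4559631347656, -74.47383880615234), (130.0474853515625, 160.5918731689453), 75.61734771728516) 3951
[[ 388. -118.]
 [ 543. -157.]
 [ 575.  -31.]
 [ 420.    8.]]
```

View pics/topc.png

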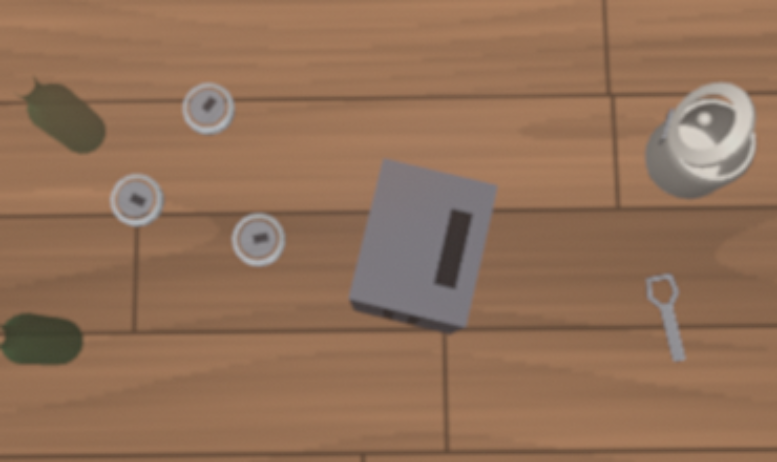

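View pics/scene0.png

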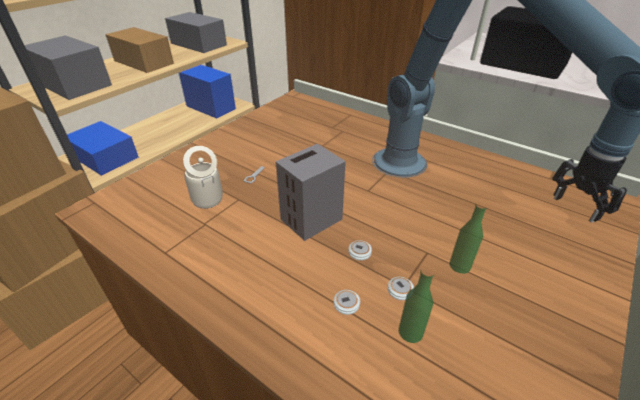

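The top view shows three flattened cans, at full-image pixels (248,154), (275,209) and (217,196). The crate is at (349,216), with its closed base facing image-left (+y) and its grip hole towards the open side. Bottles are at about (180,157) and (170,261), the jar at (486,166) and the opener at (469,252).

Possible cans by distance from the base: (275,209) at 0.53 m, (217,196) at 0.64 m, (248,154) at 0.72 m. The nearest, (275,209), is at about x=0.21, y=0.015 in the crate frame, which fits the description, so I choose that one and check it in a close crop.

```bash
cat >> h.py <<'E'
th=np.deg2rad(75.6); O=np.array([.481,-.074]); X=np.array([np.cos(th),np.sin(th)]); Y=np.array([-X[1],X[0]])
def cf(p): d=np.asarray(p)[...,:2]-O; return np.stack([d@X,d@Y],-1)
E
python3 - <<'E'
from h import *
c=capture("top"); P=cloud(c)
for u,v in [(275,209),(248,154),(217,196)]:
    k=np.zeros((400,640),bool); k[v-20:v+20,u-20:u+20]=1
    k&=(P[...,2]>.010)&(P[...,2]<.03); p=P[k]
    (cx,cy),r=cv2.minEnclosingCircle((p[:,:2]*1000).astype(np.float32)); print(u,v,cx,cy,r,np.hypot(cx,cy),cf([cx/1e3,cy/1e3]))
for n,p in dict(botA=(.69,.377),botB=(.405,.394)).items(): print(n,cf(p))
print(cf(state()["eef_pos"]))
a=c["color"][170:250,235:315,::-1]; cv2.imwrite("pics/crop.png",cv2.resize(a,None,fx=5,fy=5))
E
```

```text
275 209 513.2733764648438 132.89315795898438 34.01139831542969 530.1982180467346 [0.20841929 0.02019279]
248 154 692.005126953125 202.97129821777344 34.71070098876953 721.157710649771 [ 0.32074458 -0.13549605]
217 196 568.7877197265625 294.8536376953125 34.12914276123047 640.6700693601202 [0.37909734 0.00670046]
botA [ 0.48880719 -0.09027474]
botB [0.43439649 0.18999919]
[0.58703028 0.34531529]
```

View pics/crop.png

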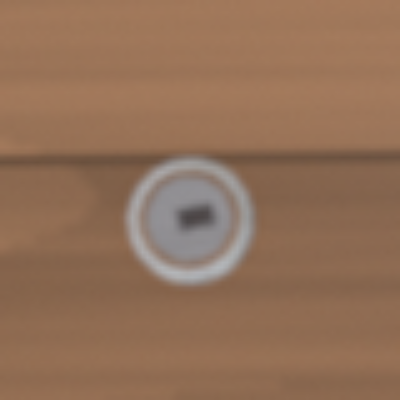

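Call:
step_arm(xyz=[[0,0,-0.3],[0,0,-0.6],[0,0,-0.8],[0,0,-0.8],[0,0,-0.8]], delta_rot=[[0,0,-0.1],[0,0,-0.2],[0,0,-0.275],[0,0,-0.275],[0,0,-0.275]], fingers=0.4)

```text
time: 1.6
eef_pos: [0.2927, 0.5809, 0.3524]
ee_rot: [0.0, 0.125, 0.992, 0.001]
ft_force: [-0.6, 0.1, -0.9]
grip_width: 0.297
grasp_force: 0.0
```

The crop shows one round flattened can, silver-rimmed with a dark tab, centred at about full-image (273,214). That is the nearest of the three, so I move to above its far side.

Call:
step_arm(xyz=[[-0.22,-0.21,0],[-0.45,-0.42,0],[-0.67,-0.63,0],[-0.89,-0.84,0]], delta_rot=[[0,0,0],[0,0,0],[0,0,0],[0,0,0]])

```text
time: 2.0
eef_pos: [0.3906, 0.4227, 0.3487]
ee_rot: [-0.001, 0.125, 0.992, -0.002]
ft_force: [0.4, -0.5, 1.0]
grip_width: 0.298
grasp_force: 0.0
```

Call:
step_arm(xyz=[[-0.22,-0.21,0],[-0.45,-0.42,0],[-0.67,-0.63,0],[-0.89,-0.84,0]], delta_rot=[[0,0,0],[0,0,0],[0,0,0],[0,0,0]])

```text
time: 2.4
eef_pos: [0.4883, 0.2677, 0.3489]
ee_rot: [-0.001, 0.125, 0.992, -0.001]
ft_force: [1.6, 0.3, 0.7]
grip_width: 0.294
grasp_force: 0.0
```

Call:
step_arm(xyz=[[-0.22,-0.21,0],[-0.45,-0.42,0],[-0.67,-0.63,0],[-0.89,-0.84,0],[-0.89,-0.84,0],[-0.89,-0.84,0],[-0.89,-0.84,0],[-0.89,-0.84,0]], delta_rot=[[0,0,0],[0,0,0],[0,0,0],[0,0,0],[0,0,0],[0,0,0],[0,0,0],[0,0,0]])

```text
time: 3.2
eef_pos: [0.5856, 0.1174, 0.3503]
ee_rot: [-0.001, 0.123, 0.992, 0.0]
ft_force: [-0.4, 0.3, -0.5]
grip_width: 0.301
grasp_force: 0.0
```

```bash
python3 -c "
from h import *
s=state();print(s['time'],s['eef_pos'],cf(s['eef_pos']));print(rot(s['ee_rot']).round(3),X)"
```

```text
3.2 [0.58555646 0.11735004 0.35031194] [ 0.21134056 -0.05368481]
[[-0.97   0.244 -0.002]
 [ 0.244  0.97   0.   ]
 [ 0.002 -0.    -1.   ]] [0.24868989 0.96858316]
```

Call:
step_arm(xyz=[[0,-0.02,0.3],[0,-0.02,0.6],[0,-0.02,0.8],[0,-0.02,1.0]], delta_rot=[[0,0,0],[0,0,0],[0,0,0],[0,0,0]])

```text
time: 3.6
eef_pos: [0.5846, 0.1141, 0.1994]
ee_rot: [-0.001, 0.123, 0.992, 0.0]
ft_force: [0.3, 0.8, -0.5]
grip_width: 0.298
grasp_force: 0.0
```

Call:
step_arm(xyz=[[0,0,0.25],[0,0,0.5],[0,0,0.75],[0,0,0.9],[0,0,1.0],[0,0,1.0],[0,0,1.0]], delta_rot=[[0,0,0],[0,0,0],[0,0,0],[0,0,0],[0,0,0],[0,0,0],[0,0,0]])

```text
time: 4.3
eef_pos: [0.5865, 0.1129, 0.052]
ee_rot: [0.001, 0.124, 0.992, 0.0]
ft_force: [0.2, 0.3, 0.3]
grip_width: 0.3
grasp_force: 0.0
```

Call:
step_arm(xyz=[[0,0,0.1],[0,0,0.2],[0,0,0.28],[0,0,0.28],[0,0,0.28],[0,0,0.28]], delta_rot=[[0,0,0],[0,0,0],[0,0,0],[0,0,0],[0,0,0],[0,0,0]])

```text
time: 4.9
eef_pos: [0.5863, 0.112, 0.0095]
ee_rot: [0.0, 0.125, 0.992, 0.0]
ft_force: [0.3, -0.8, -0.7]
grip_width: 0.297
grasp_force: 0.0
```

Call:
step_arm(xyz=[[0,0,0.02],[0.08,0,0.02],[0.16,0,0.02],[0.24,0,0.02],[0.32,0,0.02],[0.4,0,0.02],[0.48,0,0.02],[0.56,0,0.02],[0.64,0,0.02],[0.72,0,0.02],[0.8,0,0.02],[0.87,0,0.02],[0.93,0,0.02],[0.97,0,0.02],[1.0,0,0.02],[1.0,0,0.02],[1.0,0,0.02]], delta_rot=[[0,0,0],[0,0,0],[0,0,0],[0,0,0],[0,0,0],[0,0,0],[0,0,0],[0,0,0],[0,0,0],[0,0,0],[0,0,0],[0,0,0],[0,0,0],[0,0,0],[0,0,0],[0,0,0],[0,0,0]])

```text
time: 6.6
eef_pos: [0.441, 0.1492, 0.0064]
ee_rot: [0.0, 0.125, 0.992, 0.0]
ft_force: [1.0, 0.2, 0.0]
grip_width: 0.3
grasp_force: 0.0
```

```bash
cat > m.py <<'E'
from h import *
s=state();print(s['time'],s['eef_pos'],cf(s['eef_pos']))
for cam in ["top","scene"]:
    c=capture(cam);P=cloud(c)
    for m in masks_of(cam,"can"):
        p=P[m["mask"]&(P[...,2]>.012)&(P[...,2]<.03)]
        if len(p)<30: continue
        (cx,cy),r=cv2.minEnclosingCircle((p[:,:2]*1000).astype(np.float32)); print(cam,round(m["conf"],2),np.round(m["pixel"]),cx,cy,r,cf([cx/1e3,cy/1e3]))
    if cam=="top":
        k=(abs(P[...,2]-0.23)<0.012)&(abs(P[...,0]-.475)<.15)&(abs(P[...,1]+.073)<.15)
        print(cv2.minAreaRect((P[k][:,:2]*1000).astype(np.float32)))
    cv2.imwrite(f"pics/{cam}{s['time']:.1f}.png",c["color"][...,::-1])
E
python3 m.py
```

```text
6.6 [0.44099273 0.14923233 0.00636508] [0.20626968 0.09426599]
top 0.71 [215. 192.] 569.822021484375 292.7104797363281 33.97929763793945 [0.37727873 0.00516567]
top 0.55 [246. 153.] 691.9679565429688 201.50807189941406 34.30741882324219 [ 0.31931808 -0.13582394]
top 0.31 [165. 262.] 383.652099609375 383.01251220703125 28.14942169189453 [0.41844519 0.20794393]
((481.71734619140625, -74.55432891845703), (130.11322021484375, 160.7575225830078), 75.53936767578125)
scene 0.88 [346. 299.] 698.7484130859375 199.7624969482422 34.183624267578125 [ 0.31931357 -0.14282548]
scene 0.62 [400. 288.] 577.2041625976562 292.0713806152344 33.105777740478516 [ 0.37849558 -0.00214348]
scene 0.52 [390. 237.] 407.0775451660156 164.4417724609375 33.17436981201172 [0.21256692 0.1308981 ]
```

Call:
step_arm(xyz=[[0.05,0,0],[0.1,0,0],[0.12,0,0],[0.12,0,0],[0.12,0,0],[0.05,0,0],[-0.05,0,0],[-0.15,0,-0.1],[-0.15,0,-0.4],[-0.15,0,-0.7],[-0.15,0,-1.0]], delta_rot=[[0,0,0],[0,0,0],[0,0,0],[0,0,0],[0,0,0],[0,0,0],[0,0,0],[0,0,0],[0,0,0],[0,0,0],[0,0,0]])

```text
time: 7.9
eef_pos: [0.464, 0.1425, 0.1581]
ee_rot: [0.001, 0.126, 0.992, -0.0]
ft_force: [1.0, 0.8, 0.2]
grip_width: 0.304
grasp_force: 0.0
```

Call:
step_arm(xyz=[[0,0,-0.3],[0,0,-0.6],[0,0,-0.9],[0,0,-1.0],[0,0,-1.0],[0,0,-1.0]], delta_rot=[[0,0,0],[0,0,0],[0,0,0],[0,0,0],[0,0,0],[0,0,0]], fingers=1)

```text
time: 8.5
eef_pos: [0.4629, 0.143, 0.3059]
ee_rot: [-0.0, 0.126, 0.992, -0.0]
ft_force: [0.9, 0.4, -0.6]
grip_width: -0.002
grasp_force: 0.0
```

```bash
python3 m.py
```

```text
8.5 [0.4628994  0.14298108 0.30588251] [0.20566278 0.07149294]
top 0.72 [250. 151.] 691.5657958984375 202.29141235351562 34.377662658691406 [ 0.31997679 -0.1352396 ]
top 0.44 [168. 260.] 383.716796875 383.40362548828125 28.196523666381836 [0.4188401  0.20797853]
((481.6184387207031, -74.51380157470703), (130.06285095214844, 160.5896759033203), 75.55176544189453)
scene 0.87 [344. 300.] 698.8590087890625 200.38995361328125 33.77469253540039 [ 0.31994882 -0.14277656]
scene 0.62 [399. 286.] 575.5674438476562 293.949462890625 33.456295013427734 [ 3.79907621e-01 -9.11232932e-05]
scene 0.55 [388. 232.] 386.63055419921875 165.10848999023438 32.60924530029297 [0.20812773 0.15086852]
```

Call:
step_arm(xyz=[[0,0,-0.25],[-0.1,-0.2,-0.35],[-0.2,-0.5,-0.35],[-0.35,-0.8,-0.35],[-0.47,-1.0,-0.35]], delta_rot=[[0,0,0],[0,0,0],[0,0,0],[0,0,0],[0,0,0]])

```text
time: 9.2
eef_pos: [0.493, -0.0231, 0.358]
ee_rot: [-0.001, 0.127, 0.992, -0.001]
ft_force: [0.3, 0.3, -0.6]
grip_width: 0.004
grasp_force: 0.0
```

Call:
step_arm(xyz=[[0,-0.3,0],[0,-0.6,0],[0,-0.9,0],[0,-1.0,0],[0,-1.0,0],[0,-1.0,0]], delta_rot=[[0,0,0],[0,0,0],[0,0,0],[0,0,0],[0,0,0],[0,0,0]])

```text
time: 9.8
eef_pos: [0.4562, -0.1633, 0.3579]
ee_rot: [-0.001, 0.125, 0.992, 0.0]
ft_force: [0.2, 1.2, 0.7]
grip_width: 0.003
grasp_force: 0.0
```

```bash
python3 -c "
from h import *
s=state();print(s['time'],s['joint_pos'],s['eef_pos'],cf(s['eef_pos']))"
```

```text
9.8 [-0.46828532 -0.07046543  0.70271666  1.84014788  0.04611187  1.35702196
  1.54394419] [ 0.45622113 -0.16332528  0.35792568] [-0.09268122  0.0017861 ]
```

Call:
step_arm(xyz=[[0,-0.1,0],[0,-0.2,0],[0,-0.2,0],[0,-0.2,0],[0,-0.2,0],[0,-0.2,0],[0,-0.2,0]], delta_rot=[[0,0,0.19],[0,0,0.38],[0,0,0.57],[0,0,0.76],[0,0,0.95],[0,0,1.0],[0,0,1.0]])

```text
time: 10.5
eef_pos: [0.4497, -0.1908, 0.3582]
ee_rot: [-0.001, 0.493, 0.87, -0.0]
ft_force: [0.3, -0.1, -0.4]
grip_width: 0.001
grasp_force: 0.0
```

Call:
step_arm(xyz=[[0,0,0],[0,0,0],[0,0,0],[0,0,0],[0,0,0],[0,0,0],[0,0,0]], delta_rot=[[0,0,0.19],[0,0,0.38],[0,0,0.57],[0,0,0.76],[0,0,0.95],[0,0,1.0],[0,0,1.0]])

```text
time: 11.2
eef_pos: [0.4494, -0.1918, 0.3584]
ee_rot: [-0.0, 0.789, 0.615, -0.0]
ft_force: [-0.5, 0.8, 0.4]
grip_width: 0.003
grasp_force: 0.0
```

```bash
python3 -c "
from h import *
s=state();print(s['time'],s['joint_pos'],s['eef_pos'],cf(s['eef_pos']));print(rot(s['ee_rot']).round(3),X)"
```

```text
11.2 [-0.37299058 -0.05677049  0.67437412  1.83093266  0.03638343  1.35594986
  0.046098  ] [ 0.44935929 -0.19184537  0.35839316] [-0.12201177  0.0013397 ]
[[ 0.244  0.97  -0.001]
 [ 0.97  -0.244  0.   ]
 [-0.    -0.001 -1.   ]] [0.24868989 0.96858316]
```

Call:
step_arm(xyz=[[0,0,0.3],[0,0,0.6],[0,0,0.85],[0,0,1.0],[0,0,1.0],[0,0,1.0]], delta_rot=[[0,0,0],[0,0,0],[0,0,0],[0,0,0],[0,0,0],[0,0,0]])

```text
time: 11.8
eef_pos: [0.4493, -0.193, 0.209]
ee_rot: [0.0, 0.789, 0.614, -0.0]
ft_force: [0.1, 0.7, 0.4]
grip_width: 0.001
grasp_force: 0.0
```

Call:
step_arm(xyz=[[0,0,0.06],[0.06,0,0.06],[0.12,0,0.06],[0.18,0,0.06],[0.23,0,0.06],[0.28,0,0.06],[0.33,0,0.06],[0.38,0,0.06],[0.43,0,0.06],[0.48,0,0.06],[0.48,0,0.06],[0.48,0,0.06]], delta_rot=[[0,0,0],[0,0,0],[0,0,0],[0,0,0],[0,0,0],[0,0,0],[0,0,0],[0,0,0],[0,0,0],[0,0,0],[0,0,0],[0,0,0]])

```text
time: 13.0
eef_pos: [0.467, -0.1269, 0.2024]
ee_rot: [0.001, 0.791, 0.612, -0.001]
ft_force: [-6.5, -6.8, 13.7]
grip_width: -0.001
grasp_force: 3.4
```

```bash
python3 m.py; ls pics
```

```text
13.0 [ 0.46700286 -0.12694521  0.2023837 ] [-0.05476279  0.00039045]
top 0.92 [249. 152.] 691.60009765625 202.45501708984375 34.876590728759766 [ 0.32014379 -0.13523214]
top 0.78 [212. 194.] 569.8916015625 290.03179931640625 27.2616024017334 [0.37470151 0.00443212]
top 0.55 [262. 264.] 376.6459045410156 166.55697631835938 34.24764633178711 [0.20704763 0.16089971]
((489.8053894042969, -44.31727600097656), (112.48287963867188, 161.19332885742188), 75.8267822265625)
scene 0.91 [397. 286.] 576.3787841796875 291.99127197265625 34.0445556640625 [ 0.37821272 -0.00136396]
scene 0.91 [344. 302.] 701.4329833984375 201.33831787109375 32.108154296875 [ 0.32150751 -0.14503382]
scene 0.83 [390. 229.] 382.772216796875 163.52703857421875 35.0340690612793 [0.20563643 0.15421235]
crop.png
scene0.png
scene13.0.png
scene6.6.png
scene8.5.png
top0.png
top13.0.png
top6.6.png
top8.5.png
topc.png
```

View pics/scene13.0.png

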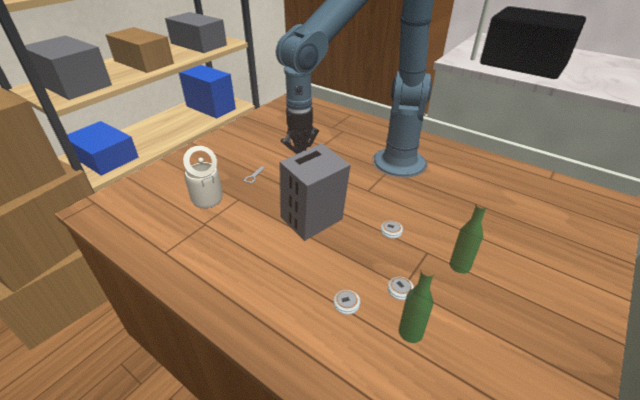

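The crate has tilted only slightly, and it is dragging the fingertips upwards (Fz about 14 N). I'll let it settle back, raise the tip a little, then push along a rising arc.

Call:
step_arm(xyz=[[-0.03,0,0],[-0.06,0,0],[-0.09,0,0],[-0.12,0,0],[-0.15,0,0],[-0.18,0,0],[-0.22,0,0],[-0.26,0,-0.05],[-0.26,0,-0.1],[-0.26,0,-0.1],[-0.26,0,-0.1]], delta_rot=[[0,0,0],[0,0,0],[0,0,0],[0,0,0],[0,0,0],[0,0,0],[0,0,0],[0,0,0],[0,0,0],[0,0,0],[0,0,0]])

```text
time: 14.3
eef_pos: [0.4576, -0.1613, 0.2154]
ee_rot: [0.0, 0.79, 0.613, 0.001]
ft_force: [-0.7, -0.0, -0.1]
grip_width: -0.0
grasp_force: 0.0
```

```bash
python3 m.py | egrep '^\(|^1'
```

```text
14.3 [ 0.4575938  -0.16132211  0.21539917] [-0.09039961  0.00095472]
((481.72357177734375, -74.42634582519531), (129.8125, 160.63156127929688), 75.60697937011719)
```

Call:
step_arm(xyz=[[0.06,0,0],[0.1,0,0],[0.15,0,-0.01],[0.2,0,-0.04],[0.25,0,-0.07],[0.3,0,-0.09],[0.35,0,-0.11],[0.4,0,-0.13]], delta_rot=[[0,0,0],[0,0,0],[0,0,0],[0,0,0],[0,0,0],[0,0,0],[0,0,0],[0,0,0]])

```text
time: 15.3
eef_pos: [0.472, -0.1025, 0.2345]
ee_rot: [-0.0, 0.79, 0.613, 0.0]
ft_force: [0.4, 0.2, -0.3]
grip_width: -0.001
grasp_force: 0.2
```

```bash
python3 m.py | egrep '^\(|^1'
```

```text
15.3 [ 0.4720455  -0.10253284  0.2345242 ] [-0.02986332  0.00157735]
((495.0955505371094, -21.37059783935547), (113.36731719970703, 161.17604064941406), 76.05290222167969)
```

Call:
step_arm(xyz=[[0.05,0,-0.01],[0.1,0,-0.02],[0.15,0,-0.03],[0.2,0,-0.04],[0.25,0,-0.05],[0.3,0,-0.05],[0.35,0,-0.05],[0.4,0,-0.05],[0.45,0,-0.05],[0.5,0,-0.05],[0.55,0,-0.05],[0.6,0,-0.05],[0.65,0,-0.05],[0.7,0,-0.05],[0.7,0,-0.05],[0.7,0,-0.05],[0.7,0,-0.05],[0.7,0,-0.05],[0.7,0,-0.05]], delta_rot=[[0,0,0],[0,0,0],[0,0,0],[0,0,0],[0,0,0],[0,0,0],[0,0,0],[0,0,0],[0,0,0],[0,0,0],[0,0,0],[0,0,0],[0,0,0],[0,0,0],[0,0,0],[0,0,0],[0,0,0],[0,0,0],[0,0,0]])

```text
time: 17.4
eef_pos: [0.4979, -0.0021, 0.2418]
ee_rot: [-0.0, 0.79, 0.613, 0.0]
ft_force: [-0.3, 0.5, 0.2]
grip_width: 0.001
grasp_force: 0.0
```

```bash
python3 m.py; python3 - <<'E'
from h import *
c=capture("top");P=cloud(c);q=P.copy();xy=cf(P.reshape(-1,3)).reshape(400,640,2)
k=(abs(P[...,2]-.13)<.012)&(abs(xy[...,0]-.18)<.2)&(abs(xy[...,1])<.15)
if k.sum()>10: print(cv2.minAreaRect((xy[k]*1000).astype(np.float32)))
E
```

```text
17.4 [ 0.49790144 -0.00210626  0.24179399] [0.07383829 0.0015088 ]
top 0.8 [218. 196.] 568.0315551757812 292.9440002441406 32.45188903808594 [0.37705965 0.00695796]
top 0.73 [248. 154.] 690.6065063476562 200.1146240234375 32.66865158081055 [ 0.31762983 -0.1348518 ]
top 0.59 [180. 157.] 661.678466796875 367.3084716796875 29.150285720825195 [ 0.47237686 -0.06525317]
top 0.57 [261. 263.] 376.6490783691406 166.0695343017578 33.715843200683594 [0.20657629 0.16077541]
((0.0, 0.0), (0.0, 0.0), 0.0)
scene 0.85 [344. 300.] 697.61279296875 199.76788330078125 34.765647888183594 [ 0.31903637 -0.1417242 ]
scene 0.76 [396. 286.] 578.5134887695312 291.5511169433594 30.67119789123535 [ 0.37831727 -0.00354106]
((218.50277709960938, -0.6462173461914062), (156.24136352539062, 160.92572021484375), 0.09065283834934235)
```

```bash
mv $(ls -t pics/scene*.png|head -1) pics/tipped.png
```

```text
(no output)
```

View pics/tipped.png

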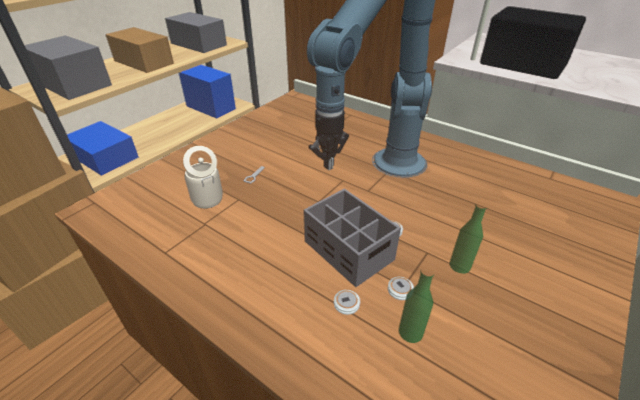

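The crate sits flat with its compartments up at about (350,235). The can is clear behind it near (398,230), the bottles, jar and opener have not moved, and the gripper touches nothing.

```bash
python3 -c "
from rig import *
print(hand_in())"
```

```text
the job is handed in; nothing more can be done
None
```

I handed the job in: the can was pushed clear, the crate was tipped flat onto its base in the same place (heel edge within about 2 mm of its start), and the last picture showed the bottles, jar and opener where they were; `hand_in()` gave no verdict.

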